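# Shut the die-set case and hold the tool chest lid open for stowing it

## Robot

A 6-joint arm with a two-finger parallel gripper is mounted at the origin on the work surface. World frame = base frame: x ahead of the robot, y to its left, z up, the work surface at z = 0. Lengths are in mm, angles in rad, forces in N, time in s.
With the tool pointing down it reaches from about 350 to 975 mm from the base axis. Payload 7.1 kg.
Tool frame: the origin (TCP) lies at the very end of the fingers, on their centre line; the grasp point (between the pads) lies 19 mm behind it (ctrl.grasp_offset is the distance from the TCP to the grasp point, in mm); z points along the fingers, y is the line along which they close (so a half turn about z gives the same grasp; the last joint's range is limited). The gripper opens to 88 mm and grips with 3 to 60 N. Pads are 20 mm wide; open, the fingers measure 115 mm over their backs; the gripper's body (75 mm by 178 mm) begins 61 mm behind the grasp point.
Start: joints at [1.327, 0.423, 1.63, -0, 1.089, -0.019], TCP at [139.288, 609.265, 222.675] pointing down, gripper open.
Joint ranges: [-3, 3], [-0.9, 2.11], [0.09, 2.58], [-1.31, 4.45], [0.11, 2.69], [-2.54, 2.54]. Speed limits (rad/s): [2.39, 2.39, 3.01, 3.14, 3.14, 3.14].

## Interface

Orientations are given as a rotation vector (axis times angle).
In Python, from workcell import ctrl, viewer, ticket, models gives the robot as it stands.
- The arm moves only by the tool play_rows, never from a script. Its arguments are lists of equal length, an entry for each row: "dp": the shift along the world's x, y, z in mm, a list of three; "yaw": the turn about the world's z in degrees. In form: {"dp": [[tx, ty, tz], ...], "yaw": [yaw, ...]}. A call has 1 to 8 rows; each row shifts and turns the commanded pose from where the row before left it; what a row does not reach is not made up. A row lasts 1/12 s, in which the tool goes at most 41.7 mm and 7.16 degrees, less where a joint would pass 70% of its speed; a pose out of reach is approached as far as the arm can. A call is refused whole if a number of a shift passes 41.7 or a number of a turn 7.16, either way. A call with a gripper value outside its range is refused whole. "gripper" is the closure, from 0 (fully open) to 1 (shut), set as the call begins (left out, the last holds). The fingers move at their own pace and stop on an object; the grip force is fixed at half the most. Time passes only in rows, so rows that do not move let the fingers close. It gives the time, the measured TCP pose, the force, the opening and the grip force at its end, in the units of the state.
- ctrl.get_obs(): the state, without advancing time (a new reading comes with each control period).
- viewer.get_image(name): name is "scene" or "side" or "wrist"; returns a dict with "pixels" (480x640x3 uint8, red, green, blue), "range_z" (480x640 float32, mm along the optical axis (not along the pixel's ray), 0 where there is no reading), "fx", "fy", "cx", "cy" (pixels), "T" (4x4, takes a point from camera to world coordinates); the wrist camera has in their place "hand_eye" (4x4, takes a point from camera to tool coordinates, whose origin is the TCP and whose axes are the flange's). Camera axes: x right, y up, looking along -z (the intrinsics and any distortion apply to the point x, -y, -z); pixel columns grow to the right and rows downward; lengths in mm; the calibration is good to about 2 mm. A picture is of the moment at which its call begins: read the wrist's pose just before it.
- ticket.close_job(): hands the job in; it is judged then, once.
Trained networks look in a picture, given as the dict that the camera call returned (one of the last four; its "shot" number tells which), for a name from the list of things; names that differ only in an ending like _2 or _b are one class to them, and where a whole thing is asked for, a point or a joint stands for the part that bears it (a point fixed in the world has none). Each returns a list of dicts, best first, with "conf" (0 to 1); they miss things now and then, are a little off and sometimes report something else, mostly with a low value. They report only what shows in the picture. A call takes as long as a camera call. They do not tell look-alikes from the thing itself.
- models.look_for(picture, name): "bbox" ([centre column, centre row, width, height] in pixels, round what is visible of it).
- models.landmark_of(picture, name): "location" ([column, row] in pixels: a listed point, or the origin of a listed thing).
The state is a dict: "t": time; "qpos": joint angles; "qvel": joint speeds; "joint_torque": joint torques, N m; "ee_pos": TCP position; "orientation": TCP orientation; "ft_force": force on the tool from outside, world axes, zero at the start; "moment": the same for the moment, N m; "width": finger opening in mm; "grasp_force": force on a finger pad.
Only numpy, scipy, OpenCV 4.12 (cv2) and the standard library are available. Lean on these libraries where they do the work, as an engineer would, in place of code of your own. Each camera call takes 0.05 s, during which the arm holds its last target. There are 200 camera calls.

## Task

The die-set case is about to be stowed in the tool chest: first fold its raised top half over and press it down until the two halves meet edge to edge, then lift the lid of the steel tool chest (it has a lift bar in front) and hold it open at 50 degrees from shut, so that a colleague can put the case in. The chest lid falls shut if let go, so finish while still holding it steady at that angle with the gripper; leave the case shut and flat on the bench, and leave the file, the wrench and the jar where they are.

Things in the scene. Friction and masses are not known exactly. Their poses are not given: they have to be found in the camera images.
- case_top (a joint): hinge of the case's top half, rad: 0 = shut, the halves edge to edge (a hard stop); it starts standing open at 1.65 to 2.0 (just past upright, leaning away from the case's front). Stiff hinge: stays where it is left, takes about 0.3 N m to turn, no latch.
- case_hinge (a point): the middle of the case's hinge line, on its long rear edge, 28 mm above the bench. The case is black plastic, loose on the bench, 1.8 kg: bottom half 130 mm (front to rear) x 210 mm (along the hinge) x 28 mm high with dies and taps in it; top half 130 x 210 x 24 mm thick. Site axes: x from front to rear (away from the robot, give or take 26 degrees), y along the hinge, z up
- case_front (a point): the middle of the front rim of the case's bottom half, 28 mm above the bench, 130 mm from case_hinge; same axes
- case_edge (a point): on the top half: the middle of its free edge, 130 mm from the hinge line and half-way through its 24 mm thickness; when shut it lies above case_front. Its z axis points out of the half's outer face (which is 12 mm farther that way)
- chest_lid (a joint): hinge of the tool chest's lid, rad: 0 = shut (start), grows as it opens; 50 degrees = 0.873. Turns freely, stop at 1.8; the lid weighs 0.4 to 0.9 kg and falls shut when let go. The bar then needs 1.5 to 4 N upward
- chest_bar (a point): the middle of the lid's lift bar: a round steel bar 10 mm thick, 110 mm long between its two end arms, running parallel to the lid's front edge and 45 mm in front of it, level with the lid (about 140 mm above the bench when shut). It can be gripped anywhere in its middle 80 mm and rolls in the grip. The arc it makes has a radius of 225 mm
- chest_hinge (a point): the middle of the lid's hinge axis, on the chest's far (rear) top edge, 225 mm behind the bar and 10 mm lower than it when shut. The chest is a grey sheet-steel box, 180 mm deep, 300 mm wide, 130 mm high, fixed to the bench, with a 20 mm thick lid on top. Site axes: x from the front to the rear, y along the hinge, z up
- file_mid (a point): flat file with a round wooden handle, 250 mm long, lying in front of the case; its middle. Not part of the job: leave it
- wrench_grip (a point): steel wrench, 150 mm long, lying near the middle of the bench; its grip. Not part of the job: leave it
- jar_mid (a point): closed glass jar, 48 mm across, 65 mm high, upright; its centre. Not part of the job: leave it
There are look-alikes about, which are no part of the job. Leave any green, pink or purple look-alike of the part that bears case_top alone.

How it is judged:
By the outcome, as a careful person would: the job done as asked, in the order asked, and still so for the second after the job is handed in, while the arm keeps its last pose, push and grip.
It also fails if it takes over 56 s, if anything falls off the work surface, if the arm or the gripper's body presses on something with over 40 N, if the wrist force passes 120 N, or if a joint passes its speed limit or range.

## Working session

There is one attempt and no reset: what is moved stays moved. The work goes in short steps, Python scripts to look and compute and a tool call to move; the robot and the scene stay as the last step left them, time stands still between calls to the robot, and variables do not carry over. Pictures are saved under pics/ and viewed, at most 10 in all, crops included, and the job is handed in when it is done.

Besides the shell and the picture viewer there is one more tool, called after "Emit:" as name(argument=value, ...) on one line, values as JSON. play_rows: Moves the arm, as the interface text tells. Its arguments: {"type":"object","properties":{"dp":{"type":"array"},"yaw":{"type":"array"},"gripper":{"type":"number"}},"required":["dp","yaw"]}

```bash
mkdir -p pics; ls; cat > h.py <<'E'
import numpy as np, cv2
from scipy.spatial.transform import Rotation as R
from workcell import ctrl, viewer, ticket, models
NAMES=["case_hinge","case_front","case_edge","chest_bar","chest_hinge","file_mid","wrench_grip","jar_mid"]
def shot(n):
    o=ctrl.get_obs(); p=viewer.get_image(n)
    if n=="wrist":
        T=np.eye(4); T[:3,:3]=R.from_rotvec(o["orientation"]).as_matrix(); T[:3,3]=o["ee_pos"]; p["TW"]=T@np.array(p["hand_eye"])
    else: p["TW"]=np.array(p["T"])
    return p
def world(p,u,v,r=2):
    u0,v0=int(round(u)),int(round(v))
    w=p["range_z"][max(0,v0-r):v0+r+1,max(0,u0-r):u0+r+1]; w=w[w>0]
    if not len(w): return None
    d=np.median(w)
    return (p["TW"]@np.array([(u-p["cx"])/p["fx"]*d,-(v-p["cy"])/p["fy"]*d,-d,1]))[:3]
def save(p,f): cv2.imwrite("pics/"+f,cv2.cvtColor(p["pixels"],cv2.COLOR_RGB2BGR))
E
python3 - <<'E'
from h import *
print(ctrl.get_obs())
for c in ["scene","side"]:
    p=shot(c); save(p,c+"0.png"); print(c,[k for k in p if k not in("pixels","range_z")],np.round(p["TW"],2).tolist(),p["fx"])
    for n in NAMES:
        for d in models.landmark_of(p,n)[:3]:
            w=world(p,*d["location"]); print(n,round(d["conf"],2),np.round(d["location"]),None if w is None else np.round(w))
E
```

```text
pics
{'t': 0.0, 'qpos': array([ 1.32697432e+00,  4.23837867e-01,  1.63069154e+00, -9.36778543e-06,
        1.08859304e+00, -1.90000538e-02]), 'qvel': array([ 0.00057313,  0.00037067, -0.00145276, -0.00025118,  0.00047728,
        0.00207796]), 'joint_torque': array([ 1.70812273e-03, -5.44656837e+01, -2.73660421e+01,  6.44390308e-02,
        2.29587872e-02, -1.09427629e-04]), 'ee_pos': array([139.17569423, 608.73453876, 221.90294755]), 'orientation': array([-3.52377766e-01, -3.12157346e+00,  2.38383866e-03]), 'ft_force': array([-0.98918707, -0.45293071, -0.6895537 ]), 'moment': array([0.03221536, 0.01190237, 0.01574727]), 'grasp_force': 0.0, 'width': 88.12232174086941}
scene ['fx', 'fy', 'cx', 'cy', 'T', 'shot', 'TW'] [[-0.08, -0.87, 0.49, 1047.37], [1.0, -0.06, 0.05, 132.83], [-0.01, 0.49, 0.87, 988.73], [0.0, 0.0, 0.0, 1.0]] 465.1241404401564
case_hinge 0.93 [223. 346.] [ 783. -115.   52.]
case_hinge 0.9 [492. 190.] [315. 488.   9.]
case_hinge 0.81 [418. 249.] [566. 275. 123.]
case_front 0.91 [226. 184.] [ 364. -189.   37.]
case_front 0.9 [547. 190.] [339. 604.  52.]
case_front 0.9 
[... 459 characters left out ...]
20.74], [-0.22, 0.52, -0.82, -960.14], [-0.02, 0.84, 0.54, 783.97], [0.0, 0.0, 0.0, 1.0]] 612.3973132975281
case_hinge 0.91 [190. 424.] [ 263. -278.   35.]
case_hinge 0.84 [286. 225.] [520. 296.  26.]
case_hinge 0.65 [198. 197.] [324. 489.  29.]
case_front 0.97 [194. 174.] [322. 583.  51.]
case_front 0.73 [502. 294.] [ 875. -110.   52.]
case_front 0.72 [230. 234.] [386. 293.  23.]
case_edge 0.96 [503. 287.] [888. -89.  50.]
case_edge 0.76 [302. 178.] [559. 270. 159.]
case_edge 0.76 [194. 173.] [322. 590.  51.]
chest_bar 0.68 [291. 345.] [ 431. -254.  142.]
chest_hinge 0.91 [426. 330.] [ 643. -279.  148.]
chest_hinge 0.45 [210. 246.] [335. 276.   8.]
file_mid 0.74 [212. 248.] [339. 266.   7.]
```

View pics/scene0.png

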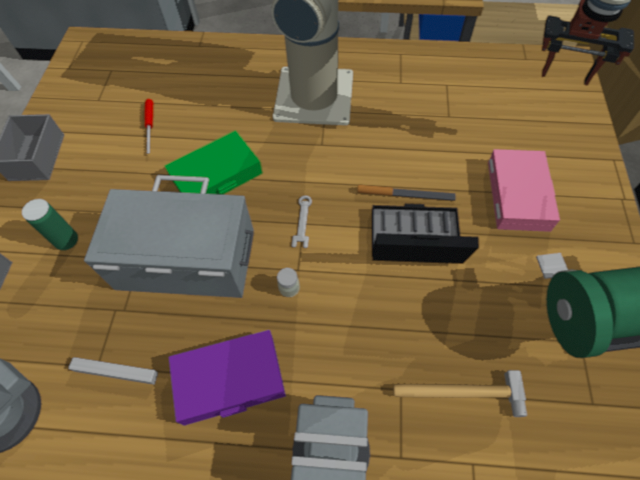

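View pics/side0.png

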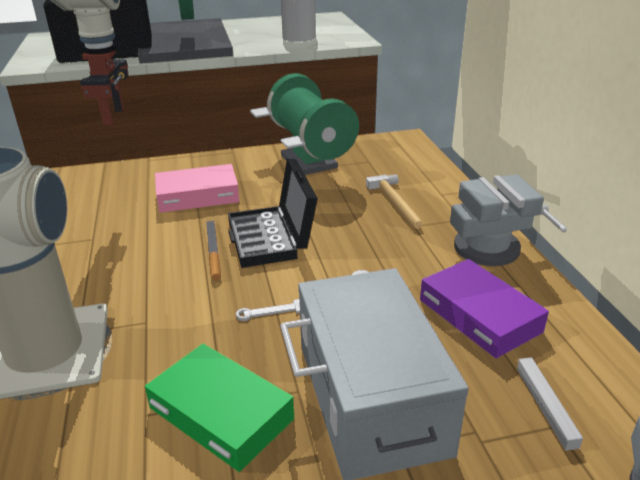

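Scene shows the black case (cols 372–478, rows 205–262) with its top half raised at the rear, the file in front of it (row 192), and the chest (95–250, 190–295) with its bar at (183,180). The side view shows the case at (230–315, 165–265) and the bar at (291,345). The green, pink and purple cases are look-alikes.

```bash
cat >> h.py <<'E'
def cloud(p):
    d=p["range_z"]; v,u=np.mgrid[:d.shape[0],:d.shape[1]]
    P=np.stack([(u-p["cx"])/p["fx"]*d,-(v-p["cy"])/p["fy"]*d,-d],-1)
    W=P@p["TW"][:3,:3].T+p["TW"][:3,3]; W[d<=0]=np.nan
    return W
def tri(obs):  # [(pic,u,v)]
    A=np.zeros((3,3));b=np.zeros(3);L=[]
    for p,u,v in obs:
        r=p["TW"][:3,:3]@np.array([(u-p["cx"])/p["fx"],-(v-p["cy"])/p["fy"],-1]); r/=np.linalg.norm(r); c=p["TW"][:3,3]
        M=np.eye(3)-np.outer(r,r);A+=M;b+=M@c;L.append((M,c))
    x=np.linalg.solve(A,b); return x,[np.linalg.norm(M@(x-c)) for M,c in L]
E
python3 - <<'E'
from h import *
S,D=shot("scene"),shot("side")
for nm,p in(("scene",S),("side",D)):
    W=cloud(p); x,y,z=W[...,0],W[...,1],W[...,2]
    hsv=cv2.cvtColor(p["pixels"],cv2.COLOR_RGB2HSV)
    m=(x>340)&(x<640)&(y>120)&(y<420)&(z>12)
    Q=W[m]; q=Q[Q[:,2]>45]
    print(nm,"case all",np.round(np.percentile(Q,[1,50,99],axis=0)).tolist())
    print(" top",len(q),np.round(np.percentile(q,[1,50,99],axis=0)).tolist())
    c=np.median(q,0); qq=q
    for _ in range(5):
        _,_,vt=np.linalg.svd(qq-qq.mean(0),full_matrices=False); n=vt[2]; e=np.abs((q-qq.mean(0))@n); qq=q[e<5]
    print(" plane",len(qq),np.round(n,3),np.round(qq.mean(0)))
    l=Q[(Q[:,2]<40)]; r=cv2.minAreaRect(l[:,:2].astype(np.float32)); print(" low rect",r)
    # top edge points
    t=q[q[:,2]>np.percentile(q[:,2],99)-10]; print(" topmost",np.round(np.percentile(t,[2,50,98],axis=0)).tolist(), np.polyfit(t[:,1],t[:,0],1))
    # chest
    m=(x>330)&(x<700)&(y>-460)&(y<-90)&(z>110)&(z<170); Q=W[m]
    lid=Q[Q[:,0]>450]; print(" lid",np.round(np.percentile(lid,[1,50,99],axis=0)).tolist(), cv2.minAreaRect(lid[:,:2].astype(np.float32)))
    b=Q[(Q[:,0]<440)]; print(" bar",len(b),np.round(np.percentile(b,[2,50,98],axis=0)).tolist())
    big=cv2.resize(p["pixels"][140:260,120:260] if nm=="scene" else p["pixels"][290:400,250:370],None,fx=3,fy=3,interpolation=cv2.INTER_CUBIC); 
    big2=cv2.resize(p["pixels"][190:270,360:490] if nm=="scene" else p["pixels"][150:275,200:330],None,fx=3,fy=3,interpolation=cv2.INTER_CUBIC)
    h=max(big.shape[0],big2.shape[0]); pad=lambda a:cv2.copyMakeBorder(a,0,h-a.shape[0],0,0,cv2.BORDER_CONSTANT)
    o=np.hstack([pad(big),pad(big2)]); locals().setdefault("O",[]).append(o)
w=max(o.shape[1] for o in O); O=[cv2.copyMakeBorder(o,0,0,0,w-o.shape[1],cv2.BORDER_CONSTANT) for o in O]
o=np.vstack(O); o=cv2.resize(o,None,fx=.78,fy=.78); print(o.shape); cv2.imwrite("pics/crops.png",o[...,::-1])
E
```

```text
scene case all [[343.0, 173.0, 12.0], [546.0, 282.0, 31.0], [572.0, 390.0, 163.0]]
 top 2562 [[547.0, 184.0, 48.0], [561.0, 287.0, 142.0], [573.0, 392.0, 165.0]]
 plane 1775 [-0.986 -0.027  0.162] [562. 289. 111.]
 low rect ((443.66693115234375, 267.48760986328125), (212.87535095214844, 246.98703002929688), 1.4431548118591309)
 topmost [[547.0, 194.0, 155.0], [556.0, 282.0, 156.0], [566.0, 385.0, 166.0]] [-3.01740050e-02  5.64080262e+02]
 lid [[475.0, -406.0, 114.0], [580.0, -252.0, 151.0], [661.0, -107.0, 155.0]] ((557.273193359375, -258.77044677734375), (215.15731811523438, 305.92852783203125), 0.6294347643852234)
 bar 234 [[426.0, -315.0, 139.0], [432.0, -259.0, 144.0], [438.0, -202.0, 147.0]]
side case all [[344.0, 177.0, 12.0], [514.0, 279.0, 25.0], [570.0, 394.0, 157.0]]
 top 1725 [[529.0, 180.0, 46.0], [551.0, 277.0, 105.0], [572.0, 396.0, 162.0]]
 plane 970 [-0.984 -0.024  0.176] [552. 287.  96.]
 low rect ((438.7720947265625, 272.42108154296875), (215.1582794189453, 248.39608764648438), 4.111074924468994)
 topmost [[547.0, 183.0, 152.0], [554.0, 273.0, 154.0], [564.0, 386.0, 163.0]] [-2.79331186e-02  5.62029558e+02]
 lid [[471.0, -410.0, 113.0], [556.0, -309.0, 150.0], [652.0, -113.0, 153.0]] ((556.0909423828125, -257.19342041015625), (212.36749267578125, 311.1239013671875), 0.3192664682865143)
 bar 416 [[424.0, -318.0, 137.0], [429.0, -268.0, 143.0], [439.0, -204.0, 146.0]]
(573, 632, 3)
```

View pics/crops.png

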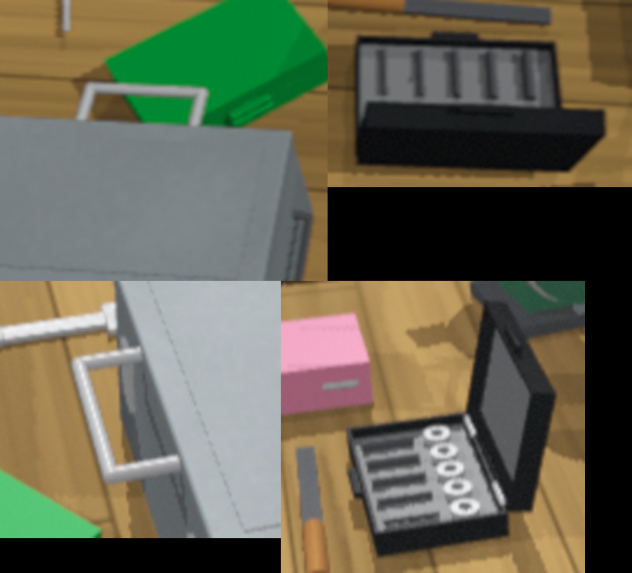

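Crops: the scene crop shows the bar as a U at the chest front. The side crop shows the case's top half leaning back about 10° past upright, with hinge x≈522, z≈28, and y centre ≈287. I'll go behind the top half with open fingers.

Emit:
play_rows(dp=[[0, 0, 40], [0, 0, 40], [33, -22, 0], [33, -22, 0], [33, -22, 0], [33, -22, 0], [33, -22, 0], [33, -22, 0]], yaw=[7, 7, 0, 0, 0, 0, 0, 0], gripper=0)

```text
t: 1.67
ee_pos: [338.6, 476.0, 302.9]
orientation: [-0.031, 3.141, 0.001]
ft_force: [1.2, 0.8, 0.4]
width: 88.0
grasp_force: 0.0
```

Emit:
play_rows(dp=[[33, -22, 0], [33, -22, 0], [33, -22, 0], [33, -22, 0], [33, -22, 0], [33, -22, 0], [33, -22, 0], [33, -22, 0]], yaw=[0, 0, 0, 0, 0, 0, 0, 0])

```text
t: 2.33
ee_pos: [602.7, 299.8, 302.8]
orientation: [-0.03, 3.141, 0.0]
ft_force: [-0.6, -0.3, 0.5]
width: 87.7
grasp_force: 0.0
```

```bash
python3 - <<'E'
from h import *
p=shot("wrist"); save(p,"w1.png"); W=cloud(p).reshape(-1,3); W=W[~np.isnan(W[:,0])]
m=(W[:,0]>350)&(W[:,0]<640)&(W[:,1]>150)&(W[:,1]<430)
for lo,hi in((14,40),(60,130),(130,175)):
    q=W[m&(W[:,2]>lo)&(W[:,2]<hi)]
    print(lo,len(q),np.round(np.percentile(q,[1,50,99],axis=0)).tolist() if len(q) else "")
for n in NAMES[:3]:
    for d in models.landmark_of(p,n)[:2]: print(n,round(d["conf"],2),np.round(d["location"]),world(p,*d["location"]))
E
```

```text
14 28601 [[408.0, 186.0, 14.0], [470.0, 288.0, 16.0], [539.0, 391.0, 35.0]]
60 2685 [[529.0, 187.0, 60.0], [546.0, 288.0, 79.0], [552.0, 394.0, 127.0]]
130 9244 [[545.0, 188.0, 142.0], [558.0, 291.0, 153.0], [573.0, 394.0, 165.0]]
case_hinge 0.61 [319. 120.] [518.74293508 290.02826137  28.20234792]
case_edge 0.65 [312. 172.] [558.5669196  287.73594695 163.55769502]
```

View pics/w1.png

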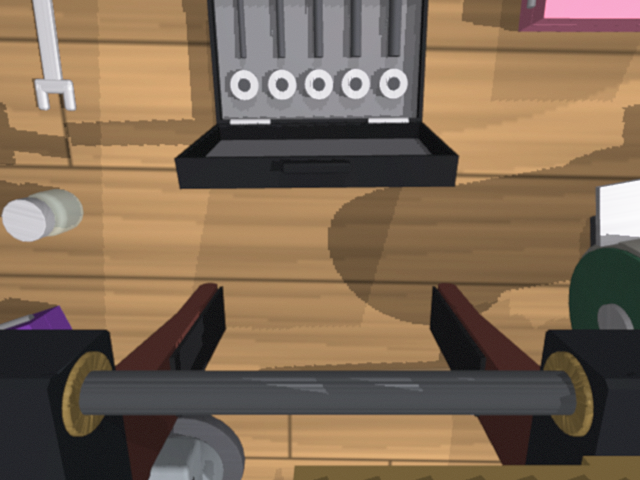

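The wrist view shows the top half's free edge at rows 150–188, well clear of the fingertips, and hinge ≈(519,290). I'll descend behind it and push.

Emit:
play_rows(dp=[[25, -10, -20], [0, 0, -40], [0, 0, -40], [0, 0, -40], [0, 0, -38], [-20, 0, 0], [-15, 0, 0], [0, 0, 0]], yaw=[0, 0, 0, 0, 0, 0, 0, 0])

```text
t: 3.2
ee_pos: [586.7, 292.0, 122.9]
orientation: [0.035, -3.136, 0.003]
ft_force: [0.1, -1.1, 0.0]
width: 87.7
grasp_force: 0.0
```

Emit:
play_rows(dp=[[-8, 0, 0], [-8, 0, 0], [-8, 0, 1], [-7, 0, 2], [-7, 0, 2], [-7, 0, 2], [-7, 0, 1], [-7, 0, 1]], yaw=[0, 0, 0, 0, 0, 0, 0, 0])

```text
t: 3.87
ee_pos: [531.6, 291.1, 133.8]
orientation: [-0.031, 3.141, -0.0]
ft_force: [1.9, -0.0, -0.5]
width: 87.8
grasp_force: 0.8
```

Emit:
play_rows(dp=[[-9, 0, 0], [-9, 0, -1], [-9, 0, -2], [-9, 0, -3], [-8, 0, -4], [-8, 0, -4], [-8, 0, -5], [0, 0, 0]], yaw=[0, 0, 0, 0, 0, 0, 0, 0])

```text
t: 4.53
ee_pos: [469.7, 290.8, 113.3]
orientation: [0.031, -3.138, 0.002]
ft_force: [0.4, 1.3, 0.0]
width: 87.7
grasp_force: 0.0
```

```bash
python3 - <<'E'
from h import *
o=ctrl.get_obs(); print(o["ee_pos"],o["ft_force"])
p=shot("side"); cv2.imwrite("pics/s2.png",p["pixels"][90:290,170:400,::-1])
E
```

```text
[469.74386759 290.81499338 113.290482  ] [3.55704573e-01 1.26725037e+00 8.78445495e-04]
```

View pics/s2.png

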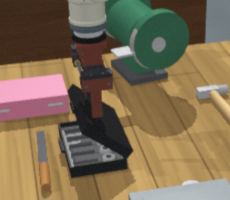

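The side crop shows the half leaning forward at roughly 45–50°, with the fingers behind it and the case not moved. I'll continue down.

Emit:
play_rows(dp=[[-6, 0, -5], [-6, 0, -5], [-5, 0, -6], [-5, 0, -6], [-4, 0, -6], [-4, 0, -6], [-3, 0, -6], [0, 0, 0]], yaw=[0, 0, 0, 0, 0, 0, 0, 0])

```text
t: 5.25
ee_pos: [437.8, 290.7, 73.2]
orientation: [0.031, -3.139, 0.002]
ft_force: [0.5, 0.4, 0.1]
width: 87.8
grasp_force: 0.0
```

Emit:
play_rows(dp=[[-2, 0, -5], [-1, 0, -5], [-1, 0, -4], [0, 0, -3], [0, 0, -2], [0, 0, -2], [0, 0, 0]], yaw=[0, 0, 0, 0, 0, 0, 0])

```text
t: 5.83
ee_pos: [435.4, 291.2, 53.3]
orientation: [0.031, -3.141, 0.0]
ft_force: [0.0, -0.3, -0.2]
width: 87.6
grasp_force: 0.0
```

Emit:
play_rows(dp=[[0, 0, -1], [0, 0, -1], [0, 0, 0], [0, 0, 0]], yaw=[0, 0, 0, 0])

```text
t: 6.17
ee_pos: [435.6, 291.4, 52.7]
orientation: [-0.031, 3.141, 0.0]
ft_force: [-2.5, -1.3, 12.0]
width: 87.8
grasp_force: 5.8
```

Emit:
play_rows(dp=[[0, 0, -1], [0, 0, 0], [0, 0, 0]], yaw=[0, 0, 0])

```text
t: 6.42
ee_pos: [435.6, 291.4, 52.6]
orientation: [-0.031, 3.141, 0.001]
ft_force: [-6.3, -3.5, 22.6]
width: 88.1
grasp_force: 11.0
```

Contact is solid at z≈52.6 (28+24=52), so the case is shut. I'll lift off and check.

Emit:
play_rows(dp=[[0, 0, 3], [0, 0, 15], [0, 0, 40], [0, 0, 40], [0, 0, 40], [0, 0, 40], [0, 0, 40], [0, 0, 30]], yaw=[0, 0, 0, 0, 0, 0, 0, 0])

```text
t: 7.08
ee_pos: [435.9, 291.6, 302.5]
orientation: [-0.031, 3.138, 0.003]
ft_force: [0.6, 0.1, 0.8]
width: 88.0
grasp_force: 0.0
```

```bash
python3 - <<'E'
from h import *
p=shot("side"); d=shot("wrist"); s=shot("scene")
for nm,c in(("side",p),("scene",s),("wrist",d)):
    W=cloud(c); x,y,z=W[...,0],W[...,1],W[...,2]
    m=(x>395)&(x<545)&(y>160)&(y<410)&(z>35)&(z<90); q=W[m]
    A=np.c_[q[:,0]-455,q[:,1]-290,np.ones(len(q))]; k=np.abs(q[:,2]-52)<8; f=np.linalg.lstsq(A[k],q[k,2],rcond=None)[0]
    print(nm,np.round(np.percentile(q,[1,50,99],axis=0)).tolist(),f, cv2.minAreaRect(q[:,:2].astype(np.float32)))
    m=(x>405)&(x<445)&(y>-340)&(y<-180)&(z>110)&(z<170); b=W[m]
    if len(b): print(" bar",np.round(np.percentile(b,[2,50,98],axis=0)).tolist())
cv2.imwrite("pics/s3.png",cv2.resize(p["pixels"][140:280,180:360,::-1],None,fx=3,fy=3))
E
```

```text
side [[396.0, 179.0, 37.0], [458.0, 263.0, 50.0], [522.0, 391.0, 54.0]] [-5.75776848e-04  2.83892950e-03  5.04939911e+01] ((459.54547119140625, 288.13690185546875), (129.96624755859375, 224.66477966308594), 0.322091281414032)
 bar [[424.0, -319.0, 138.0], [429.0, -270.0, 143.0], [443.0, -204.0, 145.0]]
scene [[397.0, 182.0, 37.0], [466.0, 285.0, 52.0], [524.0, 389.0, 56.0]] [-3.97669053e-03 -5.44953204e-04  5.18937472e+01] ((458.6884460449219, 286.0126647949219), (133.6278839111328, 210.5634002685547), 1.8864825963974)
 bar [[425.0, -317.0, 138.0], [433.0, -259.0, 144.0], [443.0, -201.0, 148.0]]
wrist [[396.0, 185.0, 51.0], [454.0, 287.0, 53.0], [520.0, 391.0, 54.0]] [-6.85780848e-04  3.23063796e-04  5.25940843e+01] ((457.7588806152344, 288.17047119140625), (128.60247802734375, 210.98416137695312), 1.14572012424469)
```

View pics/s3.png

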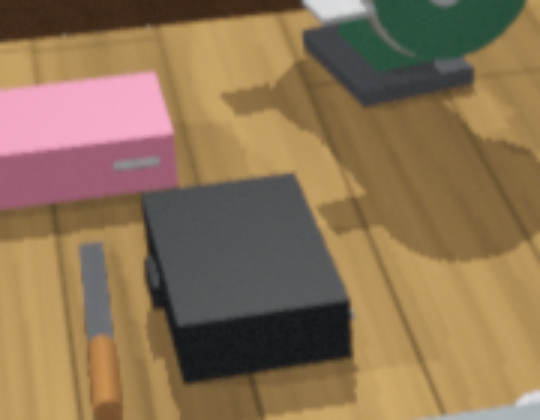

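The crop shows the case shut flat (top plane z≈52, tilt <0.3°) and the file untouched. Now to the bar.

Emit:
play_rows(dp=[[0, -39, 0], [0, -39, 0], [0, -39, 0], [0, -39, 0], [0, -39, 0], [0, -39, 0], [0, -39, 0], [0, -39, 0]], yaw=[-7, -7, -7, -7, -7, -7, -7, -7], gripper=0.55)

```text
t: 7.9
ee_pos: [433.9, -22.5, 297.0]
orientation: [-1.455, -2.782, 0.002]
ft_force: [-0.1, 0.1, 1.0]
width: 40.5
grasp_force: 0.0
```

Emit:
play_rows(dp=[[0, -39, 0], [0, -39, 0], [0, -39, 0], [0, -39, 0], [0, -39, 0], [-2, -39, 0], [-3, 0, 0], [0, 0, 0]], yaw=[-7, -7, -7, -7, -7, 0, 0, 0])

```text
t: 8.57
ee_pos: [428.8, -255.8, 296.6]
orientation: [-2.22, -2.217, 0.001]
ft_force: [0.2, -0.1, 0.3]
width: 39.3
grasp_force: 0.0
```

```bash
python3 - <<'E'
from h import *
o=ctrl.get_obs(); print(o["ee_pos"],o["orientation"],o["qpos"],o["width"])
p=shot("wrist"); save(p,"w4.png"); W=cloud(p); x,y,z=W[...,0],W[...,1],W[...,2]
m=(x>400)&(x<450)&(y>-310)&(y<-210)&(z>110)&(z<170); b=W[m]; print(len(b))
if len(b): print(np.round(np.percentile(b,[2,50,98],axis=0)).tolist(),np.polyfit(b[:,1]+260,b[:,0],1))
for n in ("chest_bar","chest_hinge"):
  for d in models.landmark_of(p,n)[:1]: print(n,d["conf"],d["location"],world(p,*d["location"]))
E
```

```text
[ 428.78813896 -255.84389085  296.56203616] [-2.22039086e+00 -2.21727857e+00  1.29457065e-03] [-5.61809806e-01  1.52440568e-01  1.82450280e+00  1.65750215e-05
  1.16842597e+00 -5.60413657e-01] 39.340495086660546
1660
[[424.0, -309.0, 141.0], [429.0, -261.0, 145.0], [444.0, -212.0, 147.0]] [-4.87696834e-02  4.29413587e+02]
chest_bar 0.71 [328.8, 229.9] [ 429.54109848 -257.37016541  144.99514967]
chest_hinge 0.73 [605.8, 222.6] [ 640.98169419 -250.42808813  150.54810526]
```

View pics/w4.png

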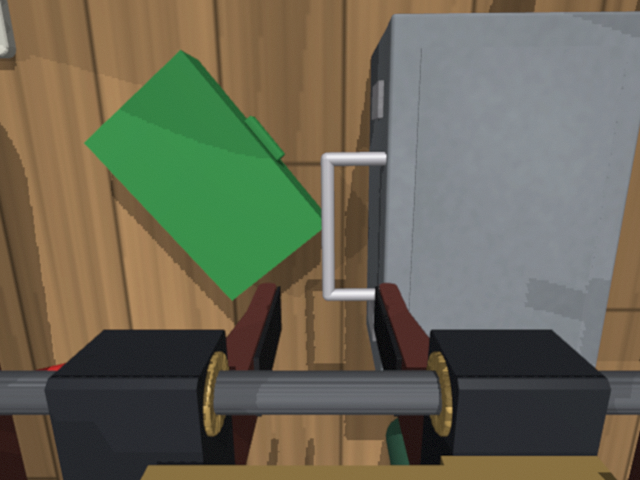

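The wrist view shows the bar at col 328 (rows 155–298), parallel to the pads and centred between the fingers in x. It sits clear of the green look-alike below. I'll descend to TCP z≈121 and grip.

Emit:
play_rows(dp=[[0, -1, -40], [0, -1, -40], [0, 0, -40], [0, 0, -25], [0, 0, -15], [0, 0, -15], [0, 0, 0]], yaw=[0, 0, 0, 0, 0, 0, 0])

```text
t: 9.3
ee_pos: [428.8, -254.1, 121.0]
orientation: [-2.213, -2.223, 0.002]
ft_force: [-1.2, 0.0, -0.4]
width: 39.6
grasp_force: 0.0
```

Emit:
play_rows(dp=[[0, 0, 0], [0, 0, 0], [0, 0, 0], [0, 0, 0], [0, 0, 0], [0, 0, 0]], yaw=[0, 0, 0, 0, 0, 0], gripper=1)

```text
t: 9.8
ee_pos: [428.5, -256.7, 124.5]
orientation: [-2.216, -2.223, 0.004]
ft_force: [-9.7, -0.3, 10.7]
width: 9.0
grasp_force: 30.0
```

Emit:
play_rows(dp=[[0, 0, 2], [1, 0, 10], [1, 0, 10], [1.5, 0, 10], [2, 0, 10], [0, 0, 0]], yaw=[0, 0, 0, 0, 0, 0])

```text
t: 10.3
ee_pos: [434.2, -256.7, 166.9]
orientation: [-2.217, -2.223, 0.003]
ft_force: [-6.2, -1.8, -2.7]
width: 9.1
grasp_force: 30.0
```

Emit:
play_rows(dp=[[2, 0, 10], [2.5, 0, 10], [3, 0, 9], [4, 0, 9], [4, 0, 9], [4.5, 0, 9], [5, 0, 8], [0, 0, 0]], yaw=[0, 0, 0, 0, 0, 0, 0, 0])

```text
t: 10.97
ee_pos: [459.8, -256.6, 231.7]
orientation: [-2.217, -2.223, 0.003]
ft_force: [-11.1, -1.6, 1.7]
width: 9.4
grasp_force: 30.0
```

Emit:
play_rows(dp=[[5, 0, 8], [5.5, 0, 8], [6, 0, 8], [6, 0, 7.5], [6.5, 0, 7.5], [0, 0, 0]], yaw=[0, 0, 0, 0, 0, 0])

```text
t: 11.47
ee_pos: [488.8, -256.4, 271.4]
orientation: [-2.217, -2.223, 0.003]
ft_force: [-14.1, 0.9, 7.9]
width: 9.2
grasp_force: 30.0
```

```bash
cat > lid.py <<'E'
from h import *
o=ctrl.get_obs(); print(o["ee_pos"],o["ft_force"],o["width"])
for n in("side","scene"):
    p=shot(n); save(p,"lid_%s_%.0f.png"%(n,o["t"]*10)); W=cloud(p).reshape(-1,3)
    m=(W[:,0]>520)&(W[:,0]<635)&(W[:,1]>-400)&(W[:,1]<-120)&(W[:,2]>150)&(W[:,2]<320); q=W[m]
    best=0;rng=np.random.default_rng(0)
    for _ in range(300):
        t=q[rng.choice(len(q),3,False)]; nn=np.cross(t[1]-t[0],t[2]-t[0]); l=np.linalg.norm(nn)
        if l<100: continue
        k=np.abs((q-t[0])@(nn/l))<2.5
        if k.sum()>best: best=k.sum();bk=k
    g=q[bk]; c=g.mean(0); nn=np.linalg.svd(g-c,full_matrices=False)[2][2]; nn*=np.sign(nn[2])
    print(n,best,len(q),np.round(nn,3),"tilt",np.degrees(np.arccos(nn[2])),np.round(c))
E
python3 lid.py
```

```text
[ 488.8198829  -256.3793084   271.37014009] [-14.05651811   0.88918202   7.86425894] 9.18334212180372
side 5053 5697 [0.64  0.002 0.768] tilt 39.7844134685104 [ 578. -283.  221.]
scene 8292 9704 [0.638 0.006 0.77 ] tilt 39.66534472239385 [ 582. -257.  219.]
```

Emit:
play_rows(dp=[[6.5, 0, 7.5], [7, 0, 7.5], [7.5, 0, 7], [7.5, 0, 6], [0, 0, 0], [0, 0, 0]], yaw=[0, 0, 0, 0, 0, 0])

```text
t: 12.07
ee_pos: [518.1, -256.2, 298.6]
orientation: [-2.218, -2.224, 0.0]
ft_force: [-7.2, 1.1, 6.1]
width: 9.2
grasp_force: 30.0
```

```bash
python3 lid.py; python3 - <<'E'
from h import *
for n in("side","scene"):
    p=shot(n); W=cloud(p).reshape(-1,3); q=W[(np.abs(W[:,2])<10)&(W[:,0]>300)&(W[:,0]<900)&(np.abs(W[:,1])<500)]
    f=np.linalg.lstsq(np.c_[q[:,:2],np.ones(len(q))],q[:,2],rcond=None)[0]; print(n,"bench tilt deg",np.degrees(f[:2]))
E
```

```text
[ 518.0877994  -256.21869057  298.60250501] [-7.2284257   1.09992593  6.13233538] 9.225663353726054
side 2715 3791 [0.754 0.002 0.657] tilt 48.90912126830381 [ 587. -286.  242.]
scene 7751 9401 [0.761 0.006 0.649] tilt 49.537292957172816 [ 593. -258.  237.]
side bench tilt deg [-0.00541571 -0.0171456 ]
scene bench tilt deg [-0.01929289 -0.0175772 ]
```

```bash
cat > lid2.py <<'E'
from h import *
o=ctrl.get_obs(); print(o["ee_pos"],o["ft_force"],o["width"],o["t"])
for n in("side","scene"):
  for rep in range(2):
    p=shot(n); W=cloud(p); dx=cv2.erode
    m=((W[...,0]>530)&(W[...,0]<645)&(W[...,1]>-395)&(W[...,1]<-125)&(W[...,2]>160)&(W[...,2]<300)).astype(np.uint8)
    m=cv2.erode(m,np.ones((7,7)))>0; q=W[m]; nn=np.array([.766,0,.643]); c=np.median(q,0)
    for th in(12,6,4,3,2,2,2,2):
        r=(q-c)@nn; g=q[np.abs(r-np.median(r))<th]; c=g.mean(0); nn=np.linalg.svd(g-c,full_matrices=False)[2][2]; nn*=np.sign(nn[2])
    print(n,len(g),len(q),np.round(nn,3),"tilt",round(np.degrees(np.arctan2(nn[0],nn[2])),2),np.round(c),"std",((g-c)@nn).std(), "d hinge", (np.array([654,-258,130])-c)@nn)
E
python3 lid2.py
```

```text
[ 517.6316638  -256.2327866   298.27223514] [-7.14654893  1.3820557   4.63949375] 8.817582663048414 12.2667
side 1571 2053 [0.758 0.003 0.652] tilt 49.29 [ 585. -291.  245.] std 0.6458201927065018 d hinge -22.404681959423744
side 1407 1834 [0.758 0.004 0.653] tilt 49.25 [ 585. -288.  244.] std 0.6693088761050853 d hinge -22.38740267718649
scene 5520 6818 [0.764 0.006 0.645] tilt 49.84 [ 597. -260.  232.] std 1.020369240812117 d hinge -22.35288421923076
scene 5603 6935 [0.763 0.007 0.646] tilt 49.77 [ 597. -259.  233.] std 1.0214034335491273 d hinge -22.55655929441798
```

Emit:
play_rows(dp=[[1.3, 0, 1.6], [0, 0, 0], [0, 0, 0]], yaw=[0, 0, 0])

```text
t: 12.72
ee_pos: [519.1, -256.2, 299.5]
orientation: [-2.218, -2.223, 0.0]
ft_force: [-6.3, 1.3, 4.2]
width: 9.2
grasp_force: 30.0
```

```bash
python3 lid2.py
```

```text
[ 519.14461073 -256.23234819  299.45546609] [-6.27092514  1.27099344  4.22805307] 9.153808203753528 12.7167
side 1436 1821 [0.763 0.004 0.647] tilt 49.7 [ 585. -286.  246.] std 0.6346697924739095 d hinge -22.549865008299594
side 1446 1797 [0.763 0.003 0.646] tilt 49.76 [ 587. -287.  244.] std 0.6257653353930428 d hinge -22.398016127974707
scene 5535 6818 [0.769 0.006 0.639] tilt 50.26 [ 597. -258.  234.] std 1.0294595406585247 d hinge -22.47401488601016
scene 5478 6783 [0.769 0.006 0.639] tilt 50.31 [ 595. -256.  236.] std 1.0277289064968138 d hinge -22.39916357521237
```

Lid is at 50.0° (side 49.7, scene 50.3). One last look.

```bash
python3 -c "
from h import *
p=shot('side'); save(p,'fin.png'); o=ctrl.get_obs(); print(o['ee_pos'],abs(o['qvel']).max(),o['grasp_force'])"
```

```text
[ 519.06319029 -256.23255443  299.35804476] 0.0023621950934083324 29.99281346797943
```

View pics/fin.png

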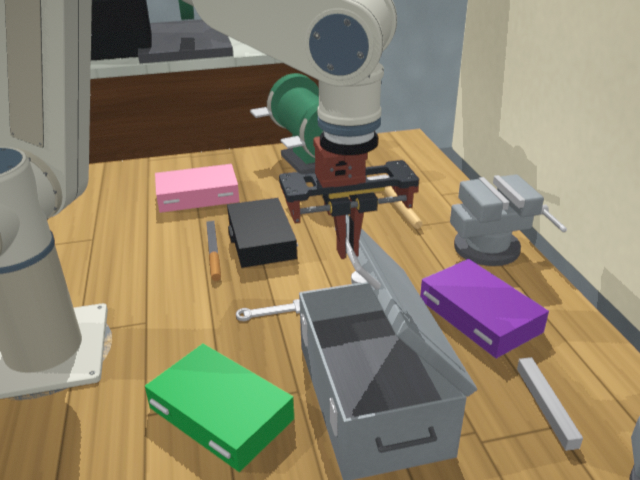

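The picture shows the lid held open by its bar at (350,245), the case shut at (262,230), and the file, wrench and look-alikes where they were.

```bash
python3 -c "
from h import *
print(ticket.close_job())"
```

```text
the job is handed in; nothing more can be done
None
```

The case is shut flat on the bench, the chest lid is held steady by its bar at about 50° (cameras read 49.7–50.3°), the file, wrench and jar were never touched, and the job is handed in at about 13 s of the 56 s allowed.

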